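Crank the jar carousel past the drying fan and park it

ROBOT

A 6-joint arm with a two-finger parallel gripper is mounted at the origin on the work surface. World frame = base frame: x ahead of the robot, y to its left, z up, the work surface at z = 0. Lengths are in m, angles in rad, forces in N, time in s.
With the tool pointing down it reaches from about 0.25 to 0.775 m from the base axis. Payload 4 kg.
Tool frame: the origin (TCP) lies midway between the tips of the shut fingers; the grasp point (between the pads) lies 19 mm behind it; z points along the fingers, x is the direction in which the jaws open and shut, and the axes are right-handed (so a half turn about z gives the same grasp; the last joint's range is limited). The gripper opens to 94 mm and grips with 3 to 60 N. Pads are 16 mm wide; open, the fingers measure 119 mm over their backs; the gripper's body (75 mm by 177 mm) begins 78 mm behind the grasp point.
Start: joints at [1.045, 0.087, 1.371, -0, 1.684, -0.103], TCP at [0.226, 0.502, 0.206] pointing down, gripper open.
Joint ranges: [-3.1, 3.1], [-0.76, 2.03], [0.27, 2.55], [-1.08, 4.22], [0.17, 2.65], [-2.57, 2.57]. Speed limits (rad/s): [2.79, 2.79, 3.14, 3.14, 3.14, 3.14].

INTERFACE

Orientations are given as [roll, pitch, yaw] about the fixed x, y, z axes, in that order (R = Rz(yaw) Ry(pitch) Rx(roll)).
In Python, from bench import robot, eyes, close_job gives the robot as it stands.
- The arm moves only by the shell command python3 -m jog 'ROWS'. ROWS is JSON, a list of rows, each a list of 3 entries, a list of its own where there are three numbers: the turn, a rotation vector about the tool's x, y, z in degrees, then the shift along the tool's x, y, z in mm, then the closure, from -1 (fully open) to 1 (shut). In form: [[[wx, wy, wz], [x, y, z], claw], ...]. A call has 1 to 5 rows; each row is the pose to reach, as a shift and turn from the pose commanded when the call began, along the tool's axes at that moment; what a row does not reach only later rows make up. A row lasts 1/10 s, in which the tool goes at most 50 mm and 8.59 degrees, less where a joint would pass 70% of its speed; a pose out of reach is approached as far as the arm can. A call with a gripper value outside its range is refused whole. The fingers move at their own pace and stop on an object; the grip force is fixed at half the most. Time passes only in rows, so rows that repeat a pose let the fingers close. It gives the time, the measured TCP pose, the force and the opening at its end, in the units of the state.
- robot.get_obs(): the state, without advancing time (a new reading comes with each control period).
- eyes.snapshot(name): name is "scene" or "top" or "wrist"; returns (picture, depth): 384x512x3 uint8, red, green, blue; 384x512 float32, m along the optical axis (not along the pixel's ray), 0 where there is no reading.
- eyes.camera_params(name): a dict with "mtx" (3x3 intrinsics, pixels), "world_to_cam" (4x4, takes a point from world to camera coordinates). Camera axes: x right, y up, looking along -z (the intrinsics and any distortion apply to the point x, -y, -z); pixel columns grow to the right and rows downward; lengths in m; the calibration is good to about 2 mm. The wrist camera is an equidistant fisheye: a pixel r from the principal point sees the ray r / f radians off the axis. A picture is of the moment at which its call begins: read the wrist's pose just before it. camera_params takes no time and is no camera call; for the wrist camera it gives the pose at the moment of the call.
- close_job(): hands the job in, once; it reports no verdict.
The state is a dict: "time": time; "joint_positions": joint angles; "qvel": joint speeds; "joint_torque": joint torques, N m; "tool_pos": TCP position; "ee_rot": TCP orientation; "wrist_force": force on the tool from outside, world axes, zero at the start; "wrist_torque": the same for the moment, N m; "width": finger opening in m.
Only numpy, scipy, OpenCV 4.12 (cv2) and the standard library are available. Lean on these libraries where they do the work, as an engineer would, in place of code of your own. Each camera call takes 0.05 s, during which the arm holds its last target. There are 200 camera calls.

TASK

The freshly labelled spice jars on the carousel must dry evenly in front of the fan: grasp the black crank knob and turn the carousel anticlockwise (seen from above) so that the tray with the jars itself turns at 15 turns a minute, within 1 turn a minute or so, for a good 6 seconds without a break, never faster than 20 turns a minute. Then bring the tray to rest with its red tab right at the black pointer, so that the jars can be unloaded, let go of the knob and move clear. Drive the tray by the crank only, without touching the tray, the jars or the blue drag arm, and leave the cans, jar, pepper mill and tape roll around it where they are.

Things in the scene. Friction and masses are not known exactly. Their poses are not given: they have to be found in the camera images.
- turntable (a joint): Angle of the jar tray about the carousel's vertical axis, rad: 0 (and every multiple of 2 pi; it counts on over whole turns) when the red tab is at the pointer; grows anticlockwise seen from above. Bearing drag 0.008 N m s/rad x tray speed plus 0.004 N m of dry friction. Tray inertia 0.0407 kg m2 nominal; the true value may differ by a third.
- stand: Fixed round grey foot of the carousel, 300 mm in diameter, 28 mm high; origin at the centre of its underside on the table, on the carousel's vertical axis. Its x axis points from the axis to the black pointer, which stands on an arm of the foot outside the tray, 182 to 206 mm from the axis, 64 mm high. A like arm on the far side of the axis carries the drag arm.
- tray: White round tray with five spice jars clipped to it, 320 mm in diameter, underside 40 mm above the table, 10 mm thick; jars 54 mm in diameter on a circle of 85 mm radius, caps up to 122 mm above the table. Origin on the axis at its underside; x axis to the red tab that stands out of its edge.
- knob_top (a point): Centre of the top of the black upright crank knob, 32 mm in diameter, 50 mm high, top 237 mm and foot 187 mm above the table. It spins freely about its own axis, so the gripper need not turn with it. It sits on a flat steel crank arm 24 mm wide above the jars and circles the carousel's axis at 65 mm radius; the crank turns endlessly.
- tab (a point): Point on the red tab at the tray's edge, 170 mm from the axis, 50 mm above the table; the tab is 26 mm wide and stands out of the edge to 180 mm from the axis.
- pointer (a point): Where the tab has to stop: point just inside the black pointer's tip, 170 mm from the axis, 50 mm above the table, fixed to the stand. The tip itself, 14 mm wide, is 182 mm from the axis in the same direction.
- red_can: Loose red can, 74 mm diameter, 110 mm high, origin at its underside. Leave alone.
- blue_can: Loose blue can, 84 mm diameter, 80 mm high, origin at its underside. Leave alone.
- pickle_jar: Loose green glass jar, 76 mm diameter, 120 mm high, origin at its underside. Leave alone.
- pepper_mill: Loose black pepper mill, 60 mm diameter, 170 mm high, origin at its underside. Leave alone.
- tape_roll: Loose roll of paper label tape lying flat, 84 mm diameter, 36 mm high, origin at its underside. Leave alone.
- hub (a point): Centre of the dark round crank hub on the carousel's axis, 185 mm above the table. Inside it a fluid coupling, which slips, is all that joins crank and tray: torque on the tray = 0.040 N m s/rad x (crank speed - tray speed), both in the world. With the crank held still the tray runs on for a while; the tray's angle to the crank is free.
- drag_arm: Blue drag arm, hinged to the stand on the side away from the pointer; its weighted foot, 26 mm thick, rests on the tray's edge, 142 mm from the axis, and rubs on it: dry drag of about 0.028 N m on the tray, but anywhere from a third to a little over double of that. Origin on its hinge, 84 mm above the table; the whole reaches to 92 mm. Leave it there.

How it is judged:
By the outcome, as a careful person would: the job done as asked, in the order asked, and still so for the second after the job is handed in, with the robot touching nothing.
It also fails if it takes over 61 s, if anything falls off the work surface, if the arm or the gripper's body presses on something with over 40 N, if the wrist force passes 120 N, or if a joint passes its speed limit or range.

## Working session

There is one attempt and no reset: what is moved stays moved. The work goes in short steps, Python scripts to look and compute and a shell command to move; the robot and the scene stay as the last step left them, time stands still between calls to the robot, and variables do not carry over. Pictures are saved under pics/ and viewed, about 8 in all and at most 12, crops included, and the job is handed in when it is done.

```bash
mkdir -p pics; ls; python3 - <<'E'
from bench import robot, eyes
import cv2,numpy as np
o=robot.get_obs(); print(o['time'],o['tool_pos'],o['ee_rot'],o['width'])
for n in('top','scene'):
    p,d=eyes.snapshot(n); cv2.imwrite(f'pics/{n}0.png',cv2.resize(p[...,::-1],(800,600),interpolation=cv2.INTER_CUBIC)); np.savez(f'pics/{n}0.npz',p=p,d=d)
    c=eyes.camera_params(n); print(n,np.round(c['mtx'],2).tolist(),np.round(c['world_to_cam'],4).tolist(), [k for k in c])
E
```

```text
pics
0.0 [0.22539606 0.50109291 0.20431522] [-3.14134155e+00  2.17677287e-03  1.14799462e+00] 0.09402291802285238
top [[418.89, 0.0, 260.25], [0.0, 418.89, 189.61], [0.0, 0.0, 1.0]] [[0.0203, -0.9997, 0.0168, -0.0351], [0.9903, 0.0224, 0.1371, -0.5723], [-0.1374, 0.0138, 0.9904, -1.4387], [0.0, 0.0, 0.0, 1.0]] ['mtx', 'world_to_cam']
scene [[487.3, 0.0, 252.1], [0.0, 487.3, 190.94], [0.0, 0.0, 1.0]] [[0.6301, 0.7764, 0.0146, -0.3461], [-0.5398, 0.4245, 0.7269, 0.1787], [0.5582, -0.4659, 0.6866, -1.8483], [0.0, 0.0, 0.0, 1.0]] ['mtx', 'world_to_cam']
```

View pics/top0.png

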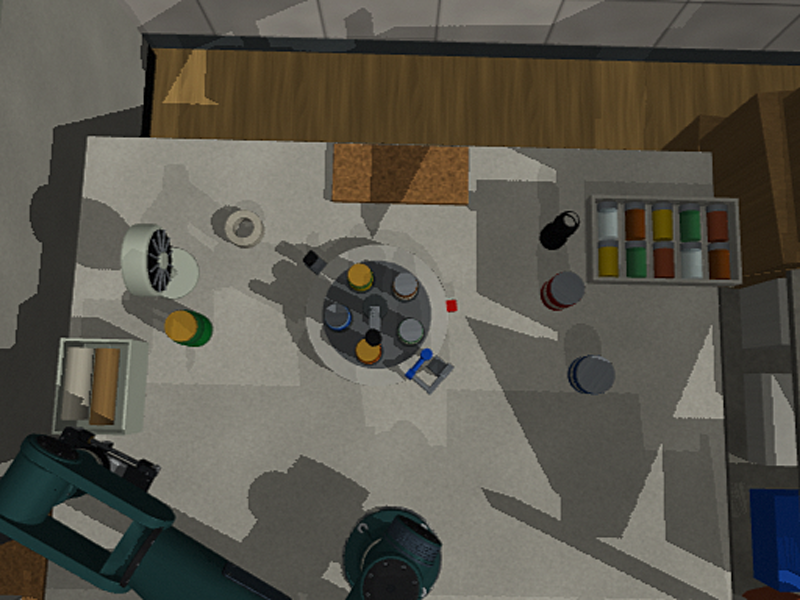

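View pics/scene0.png

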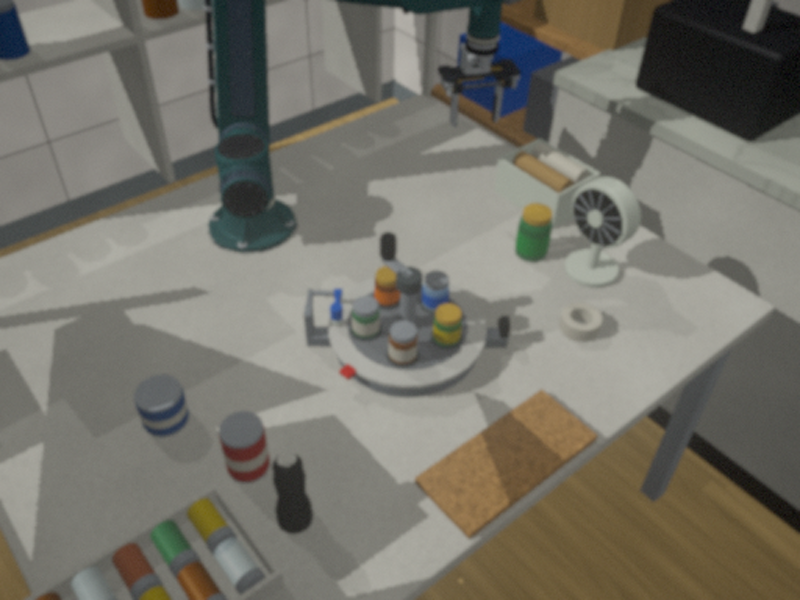

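```bash
cat > h.py <<'E'
from bench import robot, eyes
import cv2,numpy as np
def cam(n):
    c=eyes.camera_params(n); return np.array(c['mtx']),np.array(c['world_to_cam'])
def cloud(n,d):
    K,W=cam(n); v,u=np.mgrid[:384,:512]
    P=np.stack([(u-K[0,2])/K[0,0]*d,-(v-K[1,2])/K[1,1]*d,-d,np.ones_like(d)],-1)
    return (P@np.linalg.inv(W).T)[...,:3]
def ray(n,u,v,z):
    K,W=cam(n); T=np.linalg.inv(W); r=T[:3,:3]@np.array([(u-K[0,2])/K[0,0],-(v-K[1,2])/K[1,1],-1]); o=T[:3,3]
    return o+r*(z-o[2])/r[2]
def proj(n,p):
    K,W=cam(n); q=W[:3,:3]@np.asarray(p)+W[:3,3]; return K[0,0]*q[0]/-q[2]+K[0,2],K[1,1]*-q[1]/-q[2]+K[1,2]
E
python3 - <<'E'
from h import *
f=np.load('pics/top0.npz');p,d=f['p'],f['d'];X=cloud('top',d)
pi=p.astype(int)
box=np.zeros(d.shape,bool);box[150:255,185:300]=1
z=X[...,2]; ok=box&(d>0)
print('table z',np.median(z[255:265,150:180]))
m=ok&(z>.04)&(z<.06);Q=X[m]; print('tray n',len(Q),np.median(Q[:,2]))
c=cv2.minEnclosingCircle(Q[:,:2].astype(np.float32));print('enc',c)
k=ok&(z>.225);print('knob',X[k].mean(0),k.sum(),X[k].min(0),X[k].max(0))
h=ok&(z>.17)&(z<.215);print('hub/arm',X[h].mean(0),X[h].min(0),X[h].max(0))
r=ok&(pi[...,0]>150)&(pi[...,1]<60)&(pi[...,2]<60);print('red',X[r].mean(0),r.sum(), [ (ray('top',u,v,.05)[:2]) for v,u in [np.argwhere(r).mean(0)]])
for n,(u,v),zz in[('pointer',(311,260),.064),('hub',(375,313),.185),('knob',(373,338),.237)]: print(n,ray('top',u/1.5625,v/1.5625,zz))
cr=p[150:260,180:310];cv2.imwrite('pics/c1.png',cv2.resize(cr[...,::-1],None,fx=6,fy=5.4,interpolation=cv2.INTER_CUBIC))
E
```

```text
table z 0.000810810856501476
tray n 4975 0.051438044048683684
enc ((0.5267220735549927, 0.05479517579078674), 0.19768965244293213)
knob [0.46582659 0.04411967 0.23738531] 86 [0.45109412 0.03035773 0.22733941] [0.48205744 0.05782665 0.24269529]
hub/arm [0.52188929 0.04371029 0.18626739] [0.45048113 0.0204696  0.17730567] [0.55657316 0.06859948 0.21093527]
red [ 0.549921   -0.12106991  0.05015773] 9 [array([ 0.54992766, -0.12108533])]
pointer [0.64641853 0.19271574 0.064     ]
hub [0.51706211 0.04259636 0.185     ]
knob [0.46250138 0.04337777 0.237     ]
```

View pics/c1.png

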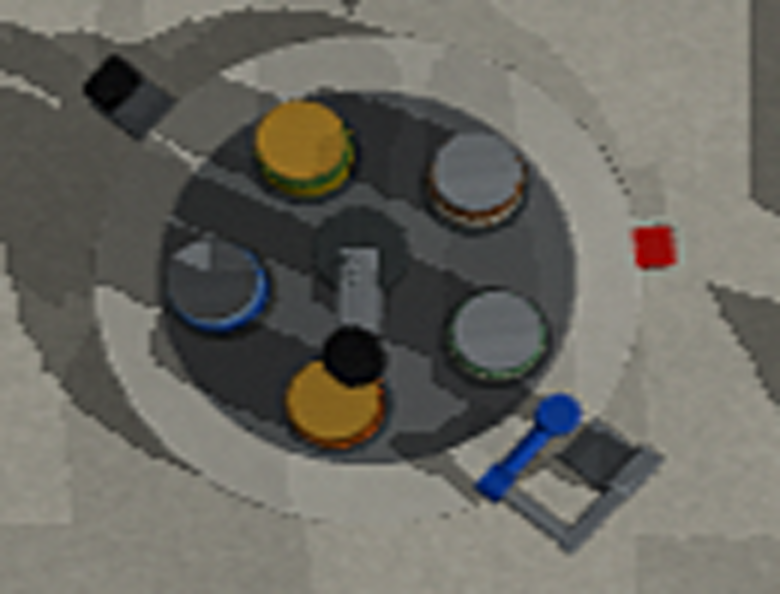

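```bash
python3 - <<'E'
from h import *
from scipy.optimize import least_squares
f=np.load('pics/top0.npz');p,d=f['p'],f['d'];X=cloud('top',d);z=X[...,2]
px=lambda x,y:(180+(x+.5)/6-.5,150+(y+.5)/5.4-.5)
print('knob',ray('top',*px(353,355),.237),'hubarm end',ray('top',*px(360,250),.187))
c0=ray('top',*px(370,279.5),.05);print('c0',c0)
# edge points: along rays from centre, last pixel with z>.036
E=[]
for a in np.arange(0,360,2):
    c,s=np.cos(np.radians(a)),np.sin(np.radians(a))
    rr=np.arange(.14,.185,.0005); zz=[]
    for r in rr:
        u,v=proj('top',c0+[r*c,r*s,0]); zz.append(z[int(round(v)),int(round(u))])
    zz=np.array(zz)
    if zz.max()>.065: continue
    i=np.where(zz>.037)[0]
    if len(i) and i[-1]<len(rr)-1: E.append(c0[:2]+rr[i[-1]]*np.array([c,s]))
E=np.array(E)
s=least_squares(lambda q:np.hypot(*(E-q[:2]).T)-q[2],[*c0[:2],.16],loss='soft_l1',f_scale=.001);print('tray',s.x,len(E))
pi=p.astype(int);r=(pi[...,0]>90)&(pi[...,1]<.45*pi[...,0])&(pi[...,2]<.45*pi[...,0]);r[:150]=0;r[255:]=0;r[:,:265]=0;r[:,310:]=0
w=np.argwhere(r);v,u=w.mean(0);t=ray('top',u,v,.05);print('tab',t,len(w))
pt=ray('top',*px(110,84),.064)
for n,q in(('tab',t),('pointer',pt),('knob',ray('top',*px(353,355),.237))):
    e=q[:2]-s.x[:2];print(n,q,np.hypot(*e),np.degrees(np.arctan2(e[1],e[0])))
E
```

```text
knob [0.46546785 0.04437645 0.237     ] hubarm end [0.53091387 0.04422624 0.187     ]
c0 [0.52861935 0.04274721 0.05      ]Traceback (most recent call last):
  File "<stdin>", line 13, in <module>
  File "h.py", line 13, in proj
    K,W=cam(n); q=W[:3,:3]@np.asarray(p)+W[:3,3]; return K[0,0]*q[0]/-q[2]+K[0,2],K[1,1]*-q[1]/-q[2]+K[1,2]
        ~~~^^^
  File "h.py", line 4, in cam
    c=eyes.camera_params(n); return np.array(c['mtx']),np.array(c['world_to_cam'])
ValueError: time passes only in moves, steps and waits
```

```bash
sed -i 's/^def cam(n):/import functools\n@functools.cache\ndef cam(n):/' h.py; cat > m.py <<'E'
from h import *
from scipy.optimize import least_squares
f=np.load('pics/top0.npz');p,d=f['p'],f['d'];X=cloud('top',d);z=X[...,2]
px=lambda x,y:(180+(x+.5)/6-.5,150+(y+.5)/5.4-.5)
c0=ray('top',*px(370,279.5),.05)
E=[]
for a in np.arange(0,360,2):
    c,s=np.cos(np.radians(a)),np.sin(np.radians(a))
    rr=np.arange(.14,.185,.0005)
    zz=np.array([z[int(round(v)),int(round(u))] for u,v in (proj('top',c0+[r*c,r*s,0]) for r in rr)])
    if zz.max()>.065: continue
    i=np.where(zz>.037)[0]
    if len(i) and i[-1]<len(rr)-1: E.append(c0[:2]+rr[i[-1]]*np.array([c,s]))
E=np.array(E)
s=least_squares(lambda q:np.hypot(*(E-q[:2]).T)-q[2],[*c0[:2],.16],loss='soft_l1',f_scale=.001);print('tray',s.x,len(E))
pi=p.astype(int);r=(pi[...,0]>90)&(pi[...,1]<.45*pi[...,0])&(pi[...,2]<.45*pi[...,0]);r[:150]=0;r[255:]=0;r[:,:265]=0;r[:,310:]=0
w=np.argwhere(r);v,u=w.mean(0);t=ray('top',u,v,.05)
for n,q in(('tab',t),('pointer',ray('top',*px(110,84),.064)),('knob',ray('top',*px(353,355),.237))):
    e=q[:2]-s.x[:2];print(n,q,np.hypot(*e),np.degrees(np.arctan2(e[1],e[0])))
E
python3 m.py
```

```text
tray [0.53145682 0.04374107 0.15907893] 153
tab [ 0.55409558 -0.12217224  0.05      ] 0.16745071377753404 -82.23001193808409
pointer [0.65076831 0.19680558 0.064     ] 0.19407208684519386 52.06411676768802
knob [0.46546785 0.04437645 0.237     ] 0.06599202880046408 179.44833976577462
```

```bash
python3 -m jog '[[[0,0,42],[0,0,-70],-1],[[0,0,42],[0,0,-70],-1],[[0,0,42],[0,0,-70],-1],[[0,0,42],[0,0,-70],-1],[[0,0,42],[0,0,-70],-1]]'; python3 -m jog '[[[0,0,8],[4,50,0],-1],[[0,0,16],[7,100,0],-1],[[0,0,24],[10,150,0],-1],[[0,0,24],[14,200,0],-1],[[0,0,24],[17,250,0],-1]]'
```

```text
time: 0.6
tool_pos: [0.2256, 0.5015, 0.2751]
ee_rot: [3.141, 0.001, 0.409]
wrist_force: [-0.1, -0.0, 0.7]
width: 0.094
time: 1.1
tool_pos: [0.342, 0.2783, 0.275]
ee_rot: [3.141, 0.0, -0.003]
wrist_force: [0.5, -0.4, -0.8]
width: 0.094
```

```bash
python3 -m jog '[[[0,0,0],[22,42,0],-1],[[0,0,0],[44,84,0],-1],[[0,0,0],[66,126,0],-1],[[0,0,0],[88,168,0],-1],[[0,0,0],[108,206,0],-1]]'; python3 -m jog '[[[0,0,0],[8,14,0],-1],[[0,0,0],[15,28,0],-1],[[0,0,0],[15,28,0],-1]]'; python3 - <<'E'
from h import *
print(robot.get_obs()['tool_pos'],robot.get_obs()['ee_rot'])
p,d=eyes.snapshot('wrist');cv2.imwrite('pics/w1.png',p[...,::-1])
p,d=eyes.snapshot('top');cv2.imwrite('pics/t1.png',p[...,::-1])
p,d=eyes.snapshot('scene');cv2.imwrite('pics/s1.png',p[...,::-1])
a=[cv2.imread(f'pics/{n}1.png') for n in 'wts']
cv2.imwrite('pics/m1.png',cv2.resize(np.vstack([np.hstack(a[:2]),np.hstack([a[2],a[2]*0])]),(800,600)))
E
```

```text
time: 1.6
tool_pos: [0.4493, 0.0716, 0.2751]
ee_rot: [-3.142, 0.0, -0.005]
wrist_force: [0.4, 0.6, 0.1]
width: 0.0943
time: 1.9
tool_pos: [0.4641, 0.0442, 0.2745]
ee_rot: [3.141, 0.002, -0.007]
wrist_force: [0.3, 0.7, -0.1]
width: 0.094
[0.46414014 0.04415095 0.27453301] [ 3.14132948e+00  1.72704504e-03 -7.13577367e-03]
```

View pics/m1.png

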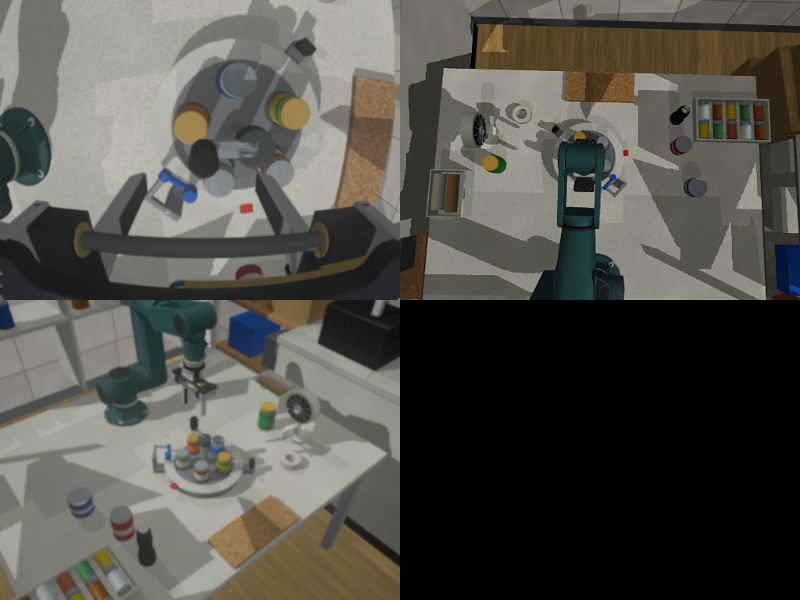

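```bash
python3 -m jog '[[[0,0,0],[1,0,25],-1],[[0,0,0],[1,0,50],-1],[[0,0,0],[1,0,75],-1],[[0,0,0],[1,0,75],-1],[[0,0,0],[1,0,75],0]]'; python3 -m jog '[[[0,0,0],[0,0,0],1],[[0,0,0],[0,0,0],1],[[0,0,0],[0,0,0],1],[[0,0,0],[0,0,0],1],[[0,0,0],[0,0,0],1]]'
```

```text
time: 2.55
tool_pos: [0.4645, 0.0465, 0.2008]
ee_rot: [-3.141, 0.0, -0.003]
wrist_force: [0.4, -0.5, 0.1]
width: 0.0888
time: 3.05
tool_pos: [0.465, 0.0457, 0.2008]
ee_rot: [-3.142, -0.001, -0.004]
wrist_force: [-0.1, -0.5, 0.4]
width: 0.0495
```

```bash
cat >> h.py <<'E'
C=np.array([.5315,.0437]); PT=52.06
def ang(n,tag=None):
    """tray angle (deg, 0 at pointer) from the red tab"""
    t=robot.get_obs()['time']; p,d=eyes.snapshot(n)
    if tag: cv2.imwrite(f'pics/{tag}.png',p[...,::-1])
    q=p.astype(int); r=(q[...,0]>80)&(q[...,1]<.45*q[...,0])&(q[...,2]<.45*q[...,0])
    k,l,s,c=cv2.connectedComponentsWithStats(r.astype(np.uint8))
    for i in range(1,k):
        if s[i,4]<8: continue
        e=ray(n,*c[i],.05)[:2]-C; rad=np.hypot(*e)
        if .155<rad<.183: return t,n,round((np.degrees(np.arctan2(e[1],e[0]))-PT+180)%360-180,2),round(rad,4),int(s[i,4])
    return t,n,None
def rows(th,calls,R=65.5):
    """th start deg; calls = list of lists of increments; prints jog rows"""
    P=lambda a:np.round(R*np.array([np.cos(np.radians(a)),-np.sin(np.radians(a))])*2)/2
    for c in calls:
        o=P(th); L=[]
        for i in c: th+=i; L.append([[0,0,0],(P(th)-o).tolist(),1])
        print(th%360,str([[a,[*b,0],g] for a,b,g in L]).replace(' ','').replace('.0,',','))
E
python3 -m jog '[[[0,0,0],[0,0,0],1],[[0,0,0],[0,0,0],1],[[0,0,0],[0,0,0],1],[[0,0,0],[0,0,0],1]]'; python3 - <<'E'
from h import *
print(ang('scene'));print(ang('top'))
f=[15]*5
rows(179.5,[[4,8,11,13,14],f,f,f,f,f,f,f])
E
```

```text
time: 3.45
tool_pos: [0.4666, 0.0456, 0.2005]
ee_rot: [-3.142, -0.004, -0.004]
wrist_force: [6.0, 0.4, -1.2]
width: 0.0316
(3.45, 'scene', np.float64(-133.07), np.float64(0.1681), 30)
(3.5, 'top', np.float64(-134.3), np.float64(0.1674), 44)
229.5 [[[0,0,0],[0,4.5,0],1],[[0,0,0],[1.5,13.5,0],1],[[0,0,0],[5,25.5,0],1],[[0,0,0],[12,38.5,0],1],[[0,0,0],[23,50.5,0],1]]
304.5 [[[0,0,0],[14.5,9,0],1],[[0,0,0],[30.5,14.5,0],1],[[0,0,0],[47.5,15.5,0],1],[[0,0,0],[64.5,11.5,0],1],[[0,0,0],[79.5,4,0],1]]
19.5 [[[0,0,0],[13,-11.5,0],1],[[0,0,0],[22,-26,0],1],[[0,0,0],[27.5,-42,0],1],[[0,0,0],[28.5,-59,0],1],[[0,0,0],[24.5,-76,0],1]]
94.5 [[[0,0,0],[-7.5,-15,0],1],[[0,0,0],[-19,-28,0],1],[[0,0,0],[-33.5,-37,0],1],[[0,0,0],[-49.5,-42.5,0],1],[[0,0,0],[-66.5,-43.5,0],1]]
169.5 [[[0,0,0],[-17,4,0],1],[[0,0,0],[-32,11.5,0],1],[[0,0,0],[-45,23,0],1],[[0,0,0],[-54,37.5,0],1],[[0,0,0],[-59.5,53.5,0],1]]
244.5 [[[0,0,0],[-1,17,0],1],[[0,0,0],[3,34,0],1],[[0,0,0],[10.5,49,0],1],[[0,0,0],[22,62,0],1],[[0,0,0],[36.5,71,0],1]]
319.5 [[[0,0,0],[16,5.5,0],1],[[0,0,0],[33,6.5,0],1],[[0,0,0],[50,2.5,0],1],[[0,0,0],[65,-5,0],1],[[0,0,0],[78,-16.5,0],1]]
34.5 [[[0,0,0],[9,-14.5,0],1],[[0,0,0],[14.5,-30.5,0],1],[[0,0,0],[15.5,-47.5,0],1],[[0,0,0],[11.5,-64.5,0],1],[[0,0,0],[4,-79.5,0],1]]
```

```bash
python3 -m jog '[[[0,0,0],[0.5,4.5,0],1],[[0,0,0],[2,13.5,0],1],[[0,0,0],[6,25.5,0],1],[[0,0,0],[13,38.5,0],1],[[0,0,0],[24,50.5,0],1]]'
python3 -m jog '[[[0,0,0],[14.5,9,0],1],[[0,0,0],[30.5,14.5,0],1],[[0,0,0],[47.5,15.5,0],1],[[0,0,0],[64.5,11.5,0],1],[[0,0,0],[79.5,4,0],1]]'
python3 -m jog '[[[0,0,0],[13,-11.5,0],1],[[0,0,0],[22,-26,0],1],[[0,0,0],[27.5,-42,0],1],[[0,0,0],[28.5,-59,0],1],[[0,0,0],[24.5,-76,0],1]]'
python3 -c "from h import *;print(ang('top','a1'))"
python3 -m jog '[[[0,0,0],[-7.5,-15,0],1],[[0,0,0],[-19,-28,0],1],[[0,0,0],[-33.5,-37,0],1],[[0,0,0],[-49.5,-42.5,0],1],[[0,0,0],[-66.5,-43.5,0],1]]'
python3 -c "from h import *;print(ang('top','a2'))"
```

```text
time: 4.05
tool_pos: [0.4892, -0.0041, 0.2004]
ee_rot: [-3.137, -0.001, -0.003]
wrist_force: [3.9, 7.4, -2.0]
width: 0.0316
time: 4.55
tool_pos: [0.5671, -0.0094, 0.2004]
ee_rot: [-3.14, 0.005, -0.005]
wrist_force: [-4.0, 2.6, 2.3]
width: 0.0313
time: 5.05
tool_pos: [0.593, 0.0676, 0.2005]
ee_rot: [3.141, -0.0, -0.004]
wrist_force: [-2.4, -0.9, 0.9]
width: 0.0315
(5.05, 'top', np.float64(-83.72), np.float64(0.1673), 43)
time: 5.6
tool_pos: [0.5254, 0.1105, 0.2004]
ee_rot: [3.14, -0.001, -0.004]
wrist_force: [1.2, -6.1, 0.5]
width: 0.0315
(5.6, 'top', np.float64(-48.12), np.float64(0.1678), 42)
```

```bash

python3 -m jog '[[[0,0,0],[-17,4,0],1],[[0,0,0],[-32,11.5,0],1],[[0,0,0],[-45,23,0],1],[[0,0,0],[-54,37.5,0],1],[[0,0,0],[-59.5,53.5,0],1]]'
python3 -c "from h import *;print(ang('top','a3'))"
python3 -m jog '[[[0,0,0],[-1,17,0],1],[[0,0,0],[3,34,0],1],[[0,0,0],[10.5,49,0],1],[[0,0,0],[22,62,0],1],[[0,0,0],[36.5,71,0],1]]'
python3 -c "from h import *;print(ang('top','a4'))"
cat > fit.py <<'E'
from h import *
from scipy.optimize import least_squares
# LOG: list of (duration, crank increment deg); obs: (time, angle)
T0=3.55
def sim(J,D,log,th0,w0=0,t0=T0,lag=.03,kv=.008):
    dt=.002; t=t0; th=np.radians(th0); w=w0; wc=0.; ts,ths,ws=[t],[th],[w]
    for dur,inc in log:
        tgt=np.radians(inc)/dur
        for _ in range(int(round(dur/dt))):
            wc+=(tgt-wc)*dt/lag
            tq=.04*(wc-w)-kv*w
            if w>1e-4 or tq>D:
                w=max(w+(tq-D)/J*dt,0)
            elif tq<-D and w<=0: w=w+(tq+D)/J*dt
            else: w=0
            th+=w*dt; t+=dt
            ts.append(t);ths.append(th);ws.append(w)
    return np.array(ts),np.degrees(ths),np.array(ws)
def fit(log,obs,x0=(.0407,.032)):
    o=np.array(obs)
    def res(x):
        t,a,_=sim(x[0],x[1],log,x[2]); return np.r_[np.interp(o[:,0],t,a)-o[:,1],(x[0]-.0407)/.02]
    s=least_squares(res,[*x0,o[0,1]],x_scale=[.01,.01,1],diff_step=1e-3); print('J,D,th0',s.x,'res',np.round(s.fun,2)); return s.x
E
cat > log.py <<'E'
s=lambda *a:[(.1,i) for i in a]
f=s(*[15]*5); p=[(.05,0)]
LOG=s(4,8,11,13,14)+f+f+p+f+p+f+p+f+p
OBS=[(3.55,-134.3),(5.05,-83.72),(5.6,-48.12)]
E
```

```text
time: 6.15
tool_pos: [0.4674, 0.057, 0.2005]
ee_rot: [-3.141, -0.005, -0.003]
wrist_force: [8.5, -1.5, -4.0]
width: 0.0313
(6.15, 'top', np.float64(-11.24), np.float64(0.1688), 47)
time: 6.7
tool_pos: [0.5031, -0.0132, 0.2004]
ee_rot: [-3.138, -0.0, -0.003]
wrist_force: [1.3, 4.5, 0.8]
width: 0.0313
(6.7, 'top', np.float64(25.16), np.float64(0.1692), 39)
```

```bash
cat >> log.py <<'E'
OBS+=[(6.15,-11.24),(6.7,25.16)]
E
python3 - <<'E'
from fit import *; from log import *
J,D,a=fit(LOG,OBS); t,th,w=sim(J,D,LOG,a); print(t[-1],th[-1],w[-1]*9.549)
wt=np.pi/2; wc=(.048*wt+D)/.04; print('crank deg/row',np.degrees(wc)/10)
E
```

```text
J,D,th0 [ 3.45701180e-02  3.77377148e-02 -1.34365516e+02] res [-0.07  0.33 -0.11 -0.46  0.31 -0.31]
6.749999999999647 28.944423827353816 11.191236373593469
crank deg/row 16.205529471412813
```

```bash
cat >> log.py <<'E'
B=[16.2]*5; A=[20,19,18,17.5,17]; B1=[16.2]*4+[20.2]; B2=[20.2]+[16.2]*4
N=[A,B,B,B,B1]; N2=[[20.2,16.2,16.2,16.2,20.2],B2]
E
python3 - <<'E'
from fit import *; from log import *
J,D,a=fit(LOG,OBS)
L=LOG+[x for c in N for x in s(*c)]+p+s(*N2[0])+p+s(*N2[1])
t,th,w=sim(J,D,L,a)
for q in np.arange(6.75,t[-1],.1): print(round(q,2),round(np.interp(q,t,w)*9.549,2),round(np.interp(q,t,th),1),end=' | ')
print();rows(244.5,N+N2)
E
```

```text
J,D,th0 [ 3.45701180e-02  3.77377148e-02 -1.34365516e+02] res [-0.07  0.33 -0.11 -0.46  0.31 -0.31]
6.75 11.19 28.9 | 6.85 11.55 35.6 | 6.95 12.52 42.9 | 7.05 13.22 50.6 | 7.15 13.71 58.7 | 7.25 14.04 67.0 | 7.35 14.2 75.5 | 7.45 14.31 84.1 | 7.55 14.4 92.7 | 7.65 14.47 101.4 | 7.75 14.54 110.1 | 7.85 14.6 118.8 | 7.95 14.65 127.6 | 8.05 14.69 136.4 | 8.15 14.73 145.2 | 8.25 14.77 154.1 | 8.35 14.8 162.9 | 8.45 14.82 171.8 | 8.55 14.84 180.7 | 8.65 14.86 189.6 | 8.75 14.88 198.6 | 8.85 14.89 207.5 | 8.95 14.91 216.4 | 9.05 14.92 225.4 | 9.15 14.93 234.3 | 9.25 15.47 243.4 | 9.35 14.46 252.3 | 9.45 14.91 261.2 | 9.55 14.95 270.1 | 9.65 14.95 279.1 | 9.75 15.16 288.1 | 9.85 14.8 297.3 | 9.95 14.76 306.0 | 10.05 14.96 315.0 | 10.15 14.97 323.9 | 10.25 14.97 332.9 | 10.35 14.97 341.9 | 
336.0 [[[0,0,0],[21.5,6,0],1],[[0,0,0],[43.5,4.5,0],1],[[0,0,0],[62,-3,0],1],[[0,0,0],[77.5,-16,0],1],[[0,0,0],[88,-32.5,0],1]]
56.99999999999994 [[[0,0,0],[5,-17.5,0],1],[[0,0,0],[5,-36,0],1],[[0,0,0],[-0.5,-54,0],1],[[0,0,0],[-10.5,-69.5,0],1],[[0,0,0],[-24.5,-81.5,0],1]]
137.9999999999999 [[[0,0,0],[-16.5,-7.5,0],1],[[0,0,0],[-35,-10.5,0],1],[[0,0,0],[-53,-8,0],1],[[0,0,0],[-70,-0.5,0],1],[[0,0,0],[-84,11,0],1]]
219.0000000000001 [[[0,0,0],[-10.5,15.5,0],1],[[0,0,0],[-16,33,0],1],[[0,0,0],[-16.5,51.5,0],1],[[0,0,0],[-12,69.5,0],1],[[0,0,0],[-2.5,85,0],1]]
304.00000000000034 [[[0,0,0],[13.5,13,0],1],[[0,0,0],[30,21,0],1],[[0,0,0],[48.5,24.5,0],1],[[0,0,0],[66.5,22.5,0],1],[[0,0,0],[87.5,13.5,0],1]]
33.00000000000057 [[[0,0,0],[16.5,-16,0],1],[[0,0,0],[25,-32.5,0],1],[[0,0,0],[29,-50.5,0],1],[[0,0,0],[27.5,-69,0],1],[[0,0,0],[18.5,-90,0],1]]
118.0000000000008 [[[0,0,0],[-16,-17,0],1],[[0,0,0],[-32,-26,0],1],[[0,0,0],[-50,-30,0],1],[[0,0,0],[-68.5,-28.5,0],1],[[0,0,0],[-86,-22.5,0],1]]
```

```bash

python3 -m jog '[[[0,0,0],[21.5,6,0],1],[[0,0,0],[43.5,4.5,0],1],[[0,0,0],[62,-3,0],1],[[0,0,0],[77.5,-16,0],1],[[0,0,0],[88,-32.5,0],1]]' | grep -E "time|force|pos"
python3 -m jog '[[[0,0,0],[5,-17.5,0],1],[[0,0,0],[5,-36,0],1],[[0,0,0],[-0.5,-54,0],1],[[0,0,0],[-10.5,-69.5,0],1],[[0,0,0],[-24.5,-81.5,0],1]]'| grep -E "time|force|pos"
python3 -m jog '[[[0,0,0],[-16.5,-7.5,0],1],[[0,0,0],[-35,-10.5,0],1],[[0,0,0],[-53,-8,0],1],[[0,0,0],[-70,-0.5,0],1],[[0,0,0],[-84,11,0],1]]'| grep -E "time|force|pos"
python3 -m jog '[[[0,0,0],[-10.5,15.5,0],1],[[0,0,0],[-16,33,0],1],[[0,0,0],[-16.5,51.5,0],1],[[0,0,0],[-12,69.5,0],1],[[0,0,0],[-2.5,85,0],1]]'| grep -E "time|force|pos"
python3 -m jog '[[[0,0,0],[13.5,13,0],1],[[0,0,0],[30,21,0],1],[[0,0,0],[48.5,24.5,0],1],[[0,0,0],[66.5,22.5,0],1],[[0,0,0],[87.5,13.5,0],1]]'| grep -E "time|force|pos"
python3 -c "from h import *;print(ang('top','a5'))"
python3 -m jog '[[[0,0,0],[16.5,-16,0],1],[[0,0,0],[25,-32.5,0],1],[[0,0,0],[29,-50.5,0],1],[[0,0,0],[27.5,-69,0],1],[[0,0,0],[18.5,-90,0],1]]'| grep -E "time|force|pos"
python3 -c "from h import *;print(ang('top','a6'))"
```

```text
time: 7.25
tool_pos: [0.5911, 0.0184, 0.2005]
wrist_force: [-4.1, 0.8, 3.8]
time: 7.75
tool_pos: [0.5664, 0.1008, 0.2005]
wrist_force: [-2.2, -3.2, 2.5]
time: 8.25
tool_pos: [0.4829, 0.0888, 0.2004]
wrist_force: [6.7, -3.6, -1.1]
time: 8.75
tool_pos: [0.4804, 0.0051, 0.2004]
wrist_force: [4.2, 4.8, -0.9]
time: 9.25
tool_pos: [0.5672, -0.0093, 0.2004]
wrist_force: [-3.1, 3.3, 2.3]
(9.25, 'top', np.float64(-118.41), np.float64(0.1667), 45)
time: 9.8
tool_pos: [0.5864, 0.0812, 0.2005]
wrist_force: [-2.4, -3.7, 2.1]
(9.8, 'top', np.float64(-68.86), np.float64(0.167), 41)
```

```bash
cat >> log.py <<'E'
OBS+=[(9.25,241.59),(9.8,291.14)]
LOG+=[x for c in N for x in s(*c)]+p+s(*N2[0])+p
E
python3 - <<'E'
from fit import *; from log import *
J,D,a=fit(LOG,OBS)
wt=np.pi/2; print('crank deg/row',np.degrees((.048*wt+D)/.04)/10)
M=[B2,B,B,B,B,B,B1,N2[0]]
L=LOG+[x for c in M[:-1] for x in s(*c)]+p
t,th,w=sim(J,D,L,a)
for q in np.arange(7.25,t[-1],.25): print(round(q,2),round(np.interp(q,t,w)*9.549,2),round(np.interp(q,t,th),1),end=' | ')
print();rows(33,M)
E
```

```text
J,D,th0 [ 3.37835581e-02  3.82324861e-02 -1.34385804e+02] res [-0.09  0.52 -0.01 -0.55 -0.04  0.37 -0.21 -0.35]
crank deg/row 16.27640023355078
7.25 13.99 66.5 | 7.5 14.3 87.7 | 7.75 14.48 109.3 | 8.0 14.6 131.1 | 8.25 14.69 153.1 | 8.5 14.75 175.2 | 8.75 14.79 197.4 | 9.0 14.82 219.6 | 9.25 15.39 242.0 | 9.5 14.85 264.0 | 9.75 15.07 286.4 | 10.0 14.83 308.6 | 10.25 14.87 330.9 | 10.5 14.88 353.2 | 10.75 14.88 375.5 | 11.0 14.89 397.9 | 11.25 14.89 420.2 | 11.5 14.89 442.5 | 11.75 14.89 464.9 | 12.0 14.89 487.2 | 12.25 14.89 509.5 | 12.5 14.89 531.9 | 12.75 14.89 554.2 | 13.0 14.89 576.6 | 13.25 14.89 598.9 | 
118.00000000000001 [[[0,0,0],[-16,-17,0],1],[[0,0,0],[-32,-26,0],1],[[0,0,0],[-50,-30,0],1],[[0,0,0],[-68.5,-28.5,0],1],[[0,0,0],[-86,-22.5,0],1]]
198.99999999999997 [[[0,0,0],[-14.5,11,0],1],[[0,0,0],[-26,25.5,0],1],[[0,0,0],[-32.5,43,0],1],[[0,0,0],[-34.5,61,0],1],[[0,0,0],[-31,79.5,0],1]]
279.99999999999994 [[[0,0,0],[8.5,16.5,0],1],[[0,0,0],[21,29.5,0],1],[[0,0,0],[37,39,0],1],[[0,0,0],[55,43.5,0],1],[[0,0,0],[73.5,43,0],1]]
0.9999999999998863 [[[0,0,0],[17.5,-5.5,0],1],[[0,0,0],[32.5,-16,0],1],[[0,0,0],[44.5,-30.5,0],1],[[0,0,0],[51.5,-47.5,0],1],[[0,0,0],[54,-65.5,0],1]]
81.99999999999983 [[[0,0,0],[-3,-18.5,0],1],[[0,0,0],[-11,-35,0],1],[[0,0,0],[-23,-49,0],1],[[0,0,0],[-38.5,-58.5,0],1],[[0,0,0],[-56.5,-64,0],1]]
162.99999999999977 [[[0,0,0],[-18.5,0,0],1],[[0,0,0],[-36,5.5,0],1],[[0,0,0],[-51.5,15.5,0],1],[[0,0,0],[-64,29,0],1],[[0,0,0],[-71.5,46,0],1]]
248.0 [[[0,0,0],[-3,18,0],1],[[0,0,0],[-0.5,36.5,0],1],[[0,0,0],[6.5,53.5,0],1],[[0,0,0],[18.5,67.5,0],1],[[0,0,0],[38,79.5,0],1]]
337.0000000000002 [[[0,0,0],[22.5,5,0],1],[[0,0,0],[41,3,0],1],[[0,0,0],[58,-4,0],1],[[0,0,0],[72,-15.5,0],1],[[0,0,0],[85,-35,0],1]]
```

```bash

python3 -m jog '[[[0,0,0],[-16,-17,0],1],[[0,0,0],[-32,-26,0],1],[[0,0,0],[-50,-30,0],1],[[0,0,0],[-68.5,-28.5,0],1],[[0,0,0],[-86,-22.5,0],1]]'| grep -E "force|pos"
python3 -m jog '[[[0,0,0],[-14.5,11,0],1],[[0,0,0],[-26,25.5,0],1],[[0,0,0],[-32.5,43,0],1],[[0,0,0],[-34.5,61,0],1],[[0,0,0],[-31,79.5,0],1]]'| grep -E "force|pos"
python3 -m jog '[[[0,0,0],[8.5,16.5,0],1],[[0,0,0],[21,29.5,0],1],[[0,0,0],[37,39,0],1],[[0,0,0],[55,43.5,0],1],[[0,0,0],[73.5,43,0],1]]'| grep -E "force|pos"
python3 -m jog '[[[0,0,0],[17.5,-5.5,0],1],[[0,0,0],[32.5,-16,0],1],[[0,0,0],[44.5,-30.5,0],1],[[0,0,0],[51.5,-47.5,0],1],[[0,0,0],[54,-65.5,0],1]]'| grep -E "force|pos"
python3 -m jog '[[[0,0,0],[-3,-18.5,0],1],[[0,0,0],[-11,-35,0],1],[[0,0,0],[-23,-49,0],1],[[0,0,0],[-38.5,-58.5,0],1],[[0,0,0],[-56.5,-64,0],1]]'| grep -E "force|pos"
python3 -m jog '[[[0,0,0],[-18.5,0,0],1],[[0,0,0],[-36,5.5,0],1],[[0,0,0],[-51.5,15.5,0],1],[[0,0,0],[-64,29,0],1],[[0,0,0],[-71.5,46,0],1]]'| grep -E "force|pos"
python3 -m jog '[[[0,0,0],[-3,18,0],1],[[0,0,0],[-0.5,36.5,0],1],[[0,0,0],[6.5,53.5,0],1],[[0,0,0],[18.5,67.5,0],1],[[0,0,0],[38,79.5,0],1]]'| grep -E "force|pos"
python3 -c "from h import *;print(ang('top','a7'))"
```

```text
tool_pos: [0.5003, 0.1028, 0.2004]
wrist_force: [3.8, -6.1, -0.2]
tool_pos: [0.4699, 0.0245, 0.2005]
wrist_force: [6.5, 3.1, -3.6]
tool_pos: [0.543, -0.0188, 0.2004]
wrist_force: [-1.7, 5.3, 2.6]
tool_pos: [0.5969, 0.0464, 0.2005]
wrist_force: [-4.2, 0.5, 3.0]
tool_pos: [0.5397, 0.1103, 0.2004]
wrist_force: [-0.3, -4.8, 1.7]
tool_pos: [0.4692, 0.0641, 0.2005]
wrist_force: [7.2, -2.5, -1.5]
tool_pos: [0.5062, -0.0147, 0.2004]
wrist_force: [0.8, 6.0, 1.1]
(13.35, 'top', None)
```

```bash
python3 - <<'E'
from h import *
q=cv2.imread('pics/a7.png')[...,::-1]; x=q.astype(int); r=(x[...,0]>60)&(x[...,1]<.5*x[...,0])&(x[...,2]<.5*x[...,0])
k,l,s,c=cv2.connectedComponentsWithStats(r.astype(np.uint8))
for i in range(1,k):
    if s[i,4]>2:
        e=ray('top',*c[i],.05)[:2]-C; 
        if np.hypot(*e)<.3: print(c[i],s[i,4],e,np.hypot(*e),(np.degrees(np.arctan2(e[1],e[0]))-PT+180)%360-180)
cv2.imwrite('pics/a7c.png',cv2.resize(q[140:270,170:330,::-1],(640,520)))
E
```

```text
(no output)
```

View pics/a7c.png

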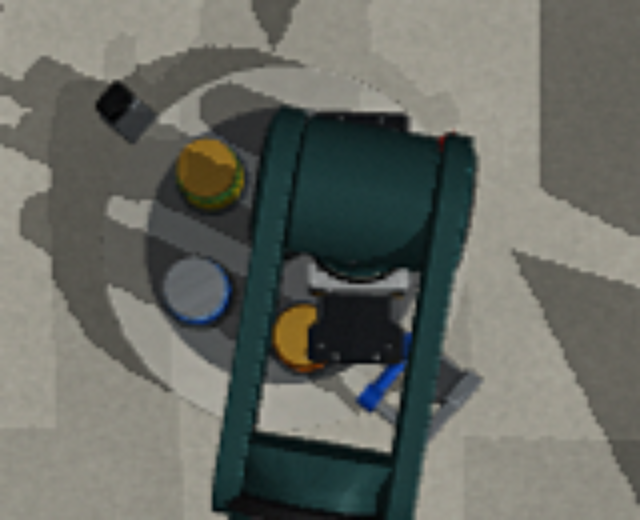

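```bash

python3 -m jog '[[[0,0,0],[22.5,5,0],1],[[0,0,0],[41,3,0],1],[[0,0,0],[58,-4,0],1],[[0,0,0],[72,-15.5,0],1],[[0,0,0],[85,-35,0],1]]'| grep -E "time|force|pos"
python3 -c "from h import *;print(ang('scene','b1'))"
cat >> log.py <<'E'
M=[B2,B,B,B,B,B,B1,N2[0]]
LOG+=[x for c in M[:-1] for x in s(*c)]+p+s(*M[-1])+p
M2=[B2,B,B,B,B,B,B1]
E
python3 - <<'E'
from fit import *; from log import *
J,D,a=fit(LOG,OBS)
t,th,w=sim(J,D,LOG+[x for c in M2 for x in s(*c)]+p,a); print(np.interp([13.9,17.45],t,th))
rows(337,M2)
E
```

```text
time: 13.9
tool_pos: [0.5914, 0.0191, 0.2004]
wrist_force: [-4.9, 0.5, 3.9]
(13.9, 'scene', np.float64(-60.68), np.float64(0.1708), 36)
J,D,th0 [ 3.37835581e-02  3.82324861e-02 -1.34385804e+02] res [-0.09  0.52 -0.01 -0.55 -0.04  0.37 -0.21 -0.35]
[657.062513   974.19869862]
61.99999999999994 [[[0,0,0],[5,-22.5,0],1],[[0,0,0],[3,-40.5,0],1],[[0,0,0],[-3.5,-58,0],1],[[0,0,0],[-15,-72.5,0],1],[[0,0,0],[-29.5,-83.5,0],1]]
142.9999999999999 [[[0,0,0],[-17.5,-6,0],1],[[0,0,0],[-36,-7.5,0],1],[[0,0,0],[-54,-3.5,0],1],[[0,0,0],[-70,5.5,0],1],[[0,0,0],[-83.5,18.5,0],1]]
224.0000000000001 [[[0,0,0],[-8.5,16,0],1],[[0,0,0],[-13,34,0],1],[[0,0,0],[-11.5,52.5,0],1],[[0,0,0],[-5.5,70,0],1],[[0,0,0],[5.5,85,0],1]]
305.00000000000034 [[[0,0,0],[14.5,11.5,0],1],[[0,0,0],[31.5,18,0],1],[[0,0,0],[50,20,0],1],[[0,0,0],[68,16.5,0],1],[[0,0,0],[84.5,8,0],1]]
26.00000000000057 [[[0,0,0],[13.5,-12.5,0],1],[[0,0,0],[23,-28.5,0],1],[[0,0,0],[27.5,-46,0],1],[[0,0,0],[27,-64.5,0],1],[[0,0,0],[21.5,-82,0],1]]
107.0000000000008 [[[0,0,0],[-10.5,-15.5,0],1],[[0,0,0],[-24.5,-27.5,0],1],[[0,0,0],[-41.5,-34.5,0],1],[[0,0,0],[-60,-37,0],1],[[0,0,0],[-78,-34,0],1]]
192.00000000000102 [[[0,0,0],[-17,7.5,0],1],[[0,0,0],[-30.5,20,0],1],[[0,0,0],[-40.5,35.5,0],1],[[0,0,0],[-46,53,0],1],[[0,0,0],[-45,76,0],1]]
```

```bash

python3 -m jog '[[[0,0,0],[5,-22.5,0],1],[[0,0,0],[3,-40.5,0],1],[[0,0,0],[-3.5,-58,0],1],[[0,0,0],[-15,-72.5,0],1],[[0,0,0],[-29.5,-83.5,0],1]]'| grep -E "force|pos"
python3 -m jog '[[[0,0,0],[-17.5,-6,0],1],[[0,0,0],[-36,-7.5,0],1],[[0,0,0],[-54,-3.5,0],1],[[0,0,0],[-70,5.5,0],1],[[0,0,0],[-83.5,18.5,0],1]]'| grep -E "force|pos"
python3 -m jog '[[[0,0,0],[-8.5,16,0],1],[[0,0,0],[-13,34,0],1],[[0,0,0],[-11.5,52.5,0],1],[[0,0,0],[-5.5,70,0],1],[[0,0,0],[5.5,85,0],1]]'| grep -E "force|pos"
python3 -m jog '[[[0,0,0],[14.5,11.5,0],1],[[0,0,0],[31.5,18,0],1],[[0,0,0],[50,20,0],1],[[0,0,0],[68,16.5,0],1],[[0,0,0],[84.5,8,0],1]]'| grep -E "force|pos"
python3 -m jog '[[[0,0,0],[13.5,-12.5,0],1],[[0,0,0],[23,-28.5,0],1],[[0,0,0],[27.5,-46,0],1],[[0,0,0],[27,-64.5,0],1],[[0,0,0],[21.5,-82,0],1]]'| grep -E "force|pos"
python3 -m jog '[[[0,0,0],[-10.5,-15.5,0],1],[[0,0,0],[-24.5,-27.5,0],1],[[0,0,0],[-41.5,-34.5,0],1],[[0,0,0],[-60,-37,0],1],[[0,0,0],[-78,-34,0],1]]'| grep -E "force|pos"
python3 -m jog '[[[0,0,0],[-17,7.5,0],1],[[0,0,0],[-30.5,20,0],1],[[0,0,0],[-40.5,35.5,0],1],[[0,0,0],[-46,53,0],1],[[0,0,0],[-45,76,0],1]]'| grep -E "force|pos"
python3 -c "from h import *;print(ang('scene','b2'))"
cat >> log.py <<'E'
LOG+=[x for c in M2 for x in s(*c)]+p
OBS+=[(13.9,658.6)]
E

```

```text
tool_pos: [0.5615, 0.1035, 0.2004]
wrist_force: [-1.0, -4.4, 2.3]
tool_pos: [0.4788, 0.0839, 0.2004]
wrist_force: [8.0, -4.6, -0.8]
tool_pos: [0.4842, 0.0006, 0.2004]
wrist_force: [3.9, 5.5, -0.9]
tool_pos: [0.5683, -0.0085, 0.2004]
wrist_force: [-2.5, 1.1, 2.5]
tool_pos: [0.5901, 0.0745, 0.2005]
wrist_force: [-2.2, -2.5, 3.0]
tool_pos: [0.5114, 0.1076, 0.2004]
wrist_force: [2.0, -5.6, 1.1]
tool_pos: [0.4676, 0.0328, 0.2004]
wrist_force: [9.2, 2.4, -3.3]
(17.45, 'scene', np.float64(-101.35), np.float64(0.1697), 37)
```

```bash
cat >> log.py <<'E'
OBS+=[(17.45,978.0)]
E
python3 - <<'E'
from fit import *; from log import *
J,D,a=fit(LOG,OBS)
for S in ([[20.2,16.2,16.2,16.2,16.2],[x,10,6,2,0],[0]*5,[0]*5] for x in (6,10,14,16)):
    t,th,w=sim(J,D,LOG+[x for c in S for x in s(*c)],a); print(S[1],th[-1]-1080, t[np.argmax((w<1e-3)&(t>18))])
E
```

```text
J,D,th0 [ 3.48883688e-02  3.79126107e-02 -1.33982430e+02] res [ 0.32  0.29 -0.34 -0.85 -0.22  0.62  0.23  0.44 -0.47 -0.29]
[6, 10, 6, 2, 0] -9.254654250147041 18.990000000000524
[10, 10, 6, 2, 0] -6.859557392210263 19.010000000000513
[14, 10, 6, 2, 0] -4.438397656099141 19.030000000000502
[16, 10, 6, 2, 0] -3.2184814997347075 19.040000000000497
```

```bash
python3 -c "
from h import *
rows(192,[[20.2,16.2,16.2,16.2,16.2],[10,10,6,2,0]])"
```

```text
276.99999999999994 [[[0,0,0],[8.5,21.5,0],1],[[0,0,0],[20.5,35.5,0],1],[[0,0,0],[36,45.5,0],1],[[0,0,0],[53.5,51,0],1],[[0,0,0],[72,51.5,0],1]]
304.99999999999994 [[[0,0,0],[11,-2.5,0],1],[[0,0,0],[21.5,-6.5,0],1],[[0,0,0],[27.5,-10,0],1],[[0,0,0],[29.5,-11.5,0],1],[[0,0,0],[29.5,-11.5,0],1]]
```

```bash

python3 -m jog '[[[0,0,0],[8.5,21.5,0],1],[[0,0,0],[20.5,35.5,0],1],[[0,0,0],[36,45.5,0],1],[[0,0,0],[53.5,51,0],1],[[0,0,0],[72,51.5,0],1]]'| grep -E "time|force|pos"
python3 -m jog '[[[0,0,0],[11,-2.5,0],1],[[0,0,0],[21.5,-6.5,0],1],[[0,0,0],[27.5,-10,0],1],[[0,0,0],[29.5,-11.5,0],1],[[0,0,0],[29.5,-11.5,0],1]]'| grep -E "force|pos"
python3 -m jog '[[[0,0,0],[0,0,0],1],[[0,0,0],[0,0,0],1],[[0,0,0],[0,0,0],1],[[0,0,0],[0,0,0],1],[[0,0,0],[0,0,0],1]]'| grep -E "force|pos"
python3 - <<'E'
from h import *
print(ang('top','e1'),ang('scene','e2'));print(ang('top','e3'))
a=cv2.imread('pics/e1.png')[140:230,180:300];b=cv2.imread('pics/e2.png')
u,v=map(int,proj('scene',[.64,.19,.05]));b=b[v-45:v+45,u-60:u+60]
cv2.imwrite('pics/ec.png',np.vstack([cv2.resize(x,(400,300),interpolation=cv2.INTER_CUBIC) for x in(a,b)]));print(u,v)
E
```

```text
time: 18.0
tool_pos: [0.539, -0.0194, 0.2004]
wrist_force: [-1.1, 4.0, 2.6]
tool_pos: [0.5686, -0.0082, 0.2005]
wrist_force: [-0.6, 1.0, 3.2]
tool_pos: [0.5683, -0.0085, 0.2005]
wrist_force: [-1.6, 2.4, 2.2]
(19.0, 'top', np.float64(-6.18), np.float64(0.1693), 39) (19.05, 'scene', None)
(19.1, 'top', np.float64(-5.79), np.float64(0.1688), 44)
316 206
```

View pics/ec.png

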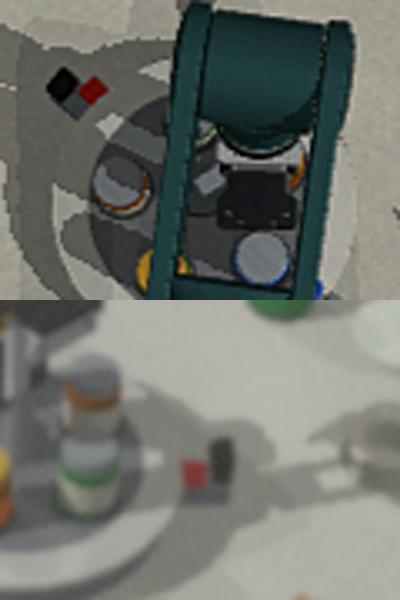

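```bash
python3 - <<'E'
from fit import *; from log import *
for c in ([8,12,12,0,0],[8,12,12,4,0],[8,12,12,8,0],[8,12,12,10,0],[8,13,14,10,0]):
    t,th,w=sim(.0349,.0379,s(*c)+s(*[0]*6),0); print(c,th[-1],w.max()*9.55)
rows(305,[[8,12,12,8,0]]); rows(305,[[8,12,12,4,0]]);rows(305,[[8,12,12,10,0]])
E
```

```text
[8, 12, 12, 0, 0] 3.1644304401450367 2.226660748219674
[8, 12, 12, 4, 0] 3.9022192224063414 2.2708886934989003
[8, 12, 12, 8, 0] 4.830079703911685 2.537428793926799
[8, 12, 12, 10, 0] 5.3570054917518215 2.815849286303888
[8, 13, 14, 10, 0] 6.484753617060621 3.273573015242912
345 [[[0,0,0],[7,-5.5,0],1],[[0,0,0],[16,-16,0],1],[[0,0,0],[23,-28,0],1],[[0,0,0],[26,-36.5,0],1],[[0,0,0],[26,-36.5,0],1]]
341 [[[0,0,0],[7,-5.5,0],1],[[0,0,0],[16,-16,0],1],[[0,0,0],[23,-28,0],1],[[0,0,0],[24.5,-32,0],1],[[0,0,0],[24.5,-32,0],1]]
347 [[[0,0,0],[7,-5.5,0],1],[[0,0,0],[16,-16,0],1],[[0,0,0],[23,-28,0],1],[[0,0,0],[26.5,-39,0],1],[[0,0,0],[26.5,-39,0],1]]
```

```bash

python3 -m jog '[[[0,0,0],[7,-5.5,0],1],[[0,0,0],[16,-16,0],1],[[0,0,0],[23,-28,0],1],[[0,0,0],[26,-36.5,0],1],[[0,0,0],[26,-36.5,0],1]]'| grep -E "force|pos"
python3 -m jog '[[[0,0,0],[0,0,0],1],[[0,0,0],[0,0,0],1],[[0,0,0],[0,0,0],1],[[0,0,0],[0,0,0],1]]'| grep -E "force|pos"
python3 - <<'E'
from h import *
print(ang('top','g1'));print(ang('top','g2'),ang('scene','g3'))
a=cv2.imread('pics/g2.png')[145:190,185:245];b=cv2.imread('pics/g3.png')[170:215,285:345]
cv2.imwrite('pics/gc.png',np.vstack([cv2.resize(x,(400,300),interpolation=cv2.INTER_CUBIC) for x in(a,b)]))
# pointer: darkest blob in first top picture
p=np.load('pics/top0.npz')['p'].astype(int);m=np.zeros((384,512),np.uint8);r=p.max(2)<38;m[155:175,190:207]=r[155:175,190:207]
v,u=np.argwhere(m).mean(0);
for z in(.06,.064):
    e=ray('top',u,v,z)[:2]-C;print('pointer',m.sum(),u,v,np.hypot(*e),np.degrees(np.arctan2(e[1],e[0])))
E
```

```text
tool_pos: [0.5951, 0.0296, 0.2004]
wrist_force: [-4.2, 1.4, 3.7]
tool_pos: [0.5948, 0.0286, 0.2004]
wrist_force: [-4.9, 1.5, 5.7]
(20.05, 'top', np.float64(0.27), np.float64(0.1682), 40)
(20.1, 'top', np.float64(0.37), np.float64(0.168), 41) (20.15, 'scene', np.float64(-0.25), np.float64(0.1695), 11)
pointer 69 198.33333333333334 165.3913043478261 0.19330908375989828 51.92287325964707
pointer 69 198.33333333333334 165.3913043478261 0.1923969045322496 52.004474387675806
```

View pics/gc.png

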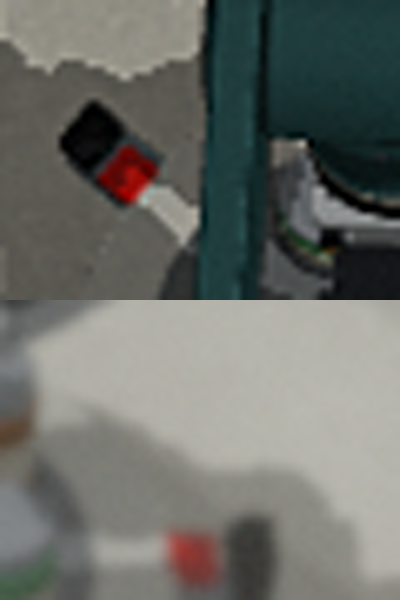

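```bash

python3 -m jog '[[[0,0,0],[0,0,0],0],[[0,0,0],[0,0,0],-0.5],[[0,0,0],[0,0,0],-1],[[0,0,0],[0,0,0],-1],[[0,0,0],[0,0,0],-1]]'
python3 -m jog '[[[0,0,0],[0,0,0],-1],[[0,0,0],[0,0,-20],-1],[[0,0,0],[0,0,-50],-1],[[0,0,0],[0,0,-90],-1],[[0,0,0],[0,0,-110],-1]]'
python3 -m jog '[[[0,0,0],[-40,0,0],-1],[[0,0,0],[-80,0,0],-1],[[0,0,0],[-120,0,0],-1],[[0,0,0],[-160,0,0],-1],[[0,0,0],[-200,0,0],-1]]'
python3 -m jog '[[[0,0,0],[-40,0,0],-1],[[0,0,0],[-40,0,0],-1],[[0,0,0],[-40,0,0],-1]]'
python3 - <<'E'
from h import *
print(ang('top','z1'));print(ang('top','z2'),ang('scene','z3'))
a=cv2.imread('pics/z2.png');b=cv2.imread('pics/z3.png')
cv2.imwrite('pics/zc.png',np.hstack([cv2.resize(x,(400,300)) for x in(a,b)]))
E
```

```text
time: 20.7
tool_pos: [0.595, 0.0276, 0.2003]
ee_rot: [3.142, -0.0, -0.004]
wrist_force: [0.7, -0.8, 0.7]
width: 0.0682
time: 21.2
tool_pos: [0.5955, 0.0276, 0.3146]
ee_rot: [3.141, -0.006, -0.004]
wrist_force: [0.8, -0.3, 1.2]
width: 0.0943
time: 21.7
tool_pos: [0.3932, 0.0284, 0.3105]
ee_rot: [3.142, -0.001, -0.004]
wrist_force: [0.3, -0.4, 0.1]
width: 0.0944
time: 22.0
tool_pos: [0.3548, 0.0286, 0.3112]
ee_rot: [3.141, -0.003, -0.004]
wrist_force: [-0.0, -0.3, 0.2]
width: 0.0938
(22.0, 'top', np.float64(0.32), np.float64(0.1687), 40)
(22.05, 'top', np.float64(0.32), np.float64(0.1687), 40) (22.1, 'scene', np.float64(-0.53), np.float64(0.1694), 11)
```

View pics/zc.png

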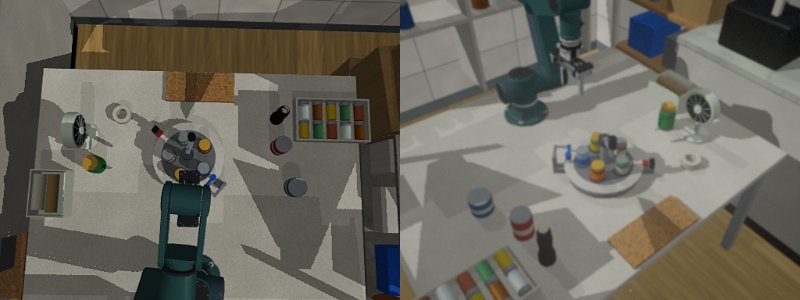

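The tab is at the pointer, the gripper is clear, and the cans, jar, mill and tape roll stand where they were.

```bash
python3 -c "
from bench import close_job
print(close_job())"
```

```text
the job is handed in; nothing more can be done
None
```

I turned the carousel anticlockwise by the crank knob, stopped the tray with its tab at the pointer, let go, moved clear and handed the job in at about 22 s.

- **Speed:** A model fitted to the pictures puts the tray between about 14 and 15.5 turns a minute from 7.3 s to 18 s. Picture averages were 15.0 (9.25–9.8 s), 14.9 (9.8–13.9 s) and 15.0 (13.9–17.45 s). The highest modelled speed was about 15.5.
- **Stop:** The tray came to rest about 6° short of the pointer, so one small forward crank nudge closed the gap.
- **Final check:** After release, the top camera reads the tab +0.3° from the pointer and the scene camera −0.5°, about 1 mm either side. The top reading stayed the same before and after letting go.
- **Forces and surroundings:** Wrist force read about 10 N at most at the end of each move. The cans, jar, mill and tape roll looked unmoved in the last pictures, though I did not measure them.
- **Disagreements:** The two cameras differ by about 1° on the tab. The arm hid the tab in one picture at 13.35 s, so that check was only an estimate by eye and agreed to about 2°.

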